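Run a board's load test: clear, zero, arm, third click and hold

TASK

The repaired board is in the nest of the load-test console. Press the white key (clear), then the blue key (zero), then the green key (arm), one at a time, each fully down and let up again before the next, with the selector knob still at rest. Then grip the black selector knob, turn it clockwise from rest by feel to the third click and no further, and hold it there: it springs back to off when let go, so the program finishes with the gripper still holding the knob at the third click. Leave the red key (stop) alone and do not disturb the things lying round the console.

Things in the scene. Friction and masses are not known exactly. Their poses are not given: they have to be found in the camera images.
- console: blue-grey test console fixed to the bench, 170 deep (x) x 260 wide (y), heat sink 32 behind; its metal panel slopes 10 degrees down to the front (42 high in front, 70 at the back). Origin: centre of underside; x to its back, y left, z up. On the panel: board nest (20 high) back left; front row of keys, from the left red, green, white, blue, 36 apart; knob right; two posts 18 high behind it
- key_white_top (a point): centre of the top face of the white key's cap (cap 20 x 20 mm, stands 9 mm above the panel, a low frame 27 mm wide and 3 mm high round it). z: out of the panel, along its normal; x: up the slope, to the console's back; y: to its left
- key_blue_top (a point): centre of the top face of the blue key's cap (cap 20 x 20 mm, stands 9 mm above the panel, a low frame 27 mm wide and 3 mm high round it). z: out of the panel, along its normal; x: up the slope, to the console's back; y: to its left
- key_green_top (a point): centre of the top face of the green key's cap (cap 20 x 20 mm, stands 9 mm above the panel, a low frame 27 mm wide and 3 mm high round it). z: out of the panel, along its normal; x: up the slope, to the console's back; y: to its left
- key_red_top (a point): centre of the top face of the red key's cap (cap 20 x 20 mm, stands 9 mm above the panel, a low frame 27 mm wide and 3 mm high round it). z: out of the panel, along its normal; x: up the slope, to the console's back; y: to its left
- key_white (a joint): white square spring key: m, 0 up, 0.004 fully down (pressed from 0.003), moving into the panel along its normal. 2 N starts it, 5 N takes it fully down; it springs up when let go. It clears the last test.
- key_blue (a joint): blue square spring key: m, 0 up, 0.004 fully down (pressed from 0.003), moving into the panel along its normal. 2 N starts it, 5 N takes it fully down; it springs up when let go. It zeroes the reading.
- key_green (a joint): green square spring key: m, 0 up, 0.004 fully down (pressed from 0.003), moving into the panel along its normal. 2 N starts it, 5 N takes it fully down; it springs up when let go. It arms the load.
- key_red (a joint): red square spring key: m, 0 up, 0.004 fully down (pressed from 0.003), moving into the panel along its normal. 2 N starts it, 5 N takes it fully down; it springs up when let go. It stops the test: leave it alone.
- selector (a joint): knob angle in rad: 0 at rest (off), grows clockwise seen from above, hard end 1.78. Clicks (notches) every 0.419: 1st 0.419, 2nd 0.838, 3rd 1.257, 4th 1.676. A return spring resists with 0.11 N m at rest, 0.17 at the 3rd; a sprung roller adds up to 0.08 N m just after a notch and takes as much off just before the next. Let go, it always turns back to 0
- knob: black grip bar of the knob, 42 long (x, to the white pointer end), 12 thick (y: grip across this), 22 high, on a round skirt 47 across whose top is 6 above the panel. Origin: on the knob axis at the foot of the bar (top of the skirt). z: the axis, out of the panel, leaning 10 degrees to the console front. Turns with the knob, about -z
- spool: red and white solder spool, 57 mm across, 40 mm high, beside the console: bystander; origin at the centre of its underside
- cutter: side cutter with blue grips, 140 x 49 x 12 mm, right of the console: bystander; origin at the centre of its underside
- driver: screwdriver with a red handle, 174 mm long, 21 mm high, left of the console: bystander; origin at the centre of its underside
- tin: round tin with a yellow lid, 48 mm across, 18 mm high, on the bench to the right: bystander; origin at the centre of its underside
- next_board: small white circuit board, 32 x 52 x 13 mm, on the bench to the left: bystander; origin at the centre of its underside
- coil: copper coil, 27 mm across, 13 mm high, on the bench to the right: bystander; origin at the centre of its underside

How it is judged:
On the way, in this order (a step that is already met when the one before it is completed fails the run):
1. the white key is pressed down alone, the selector at rest (value of joint key_white above 0.003 m and value of joint each of key_blue, key_green, key_red below 0.0012 m and value of joint selector below 0.15 rad), for 0.05 s.
2. the white key is up and the blue key is pressed down alone, the selector at rest (value of joint key_blue above 0.003 m and value of joint each of key_white, key_green, key_red below 0.0012 m and value of joint selector below 0.15 rad), for 0.05 s.
3. the blue key is up and the green key is pressed down alone, the selector at rest (value of joint key_green above 0.003 m and value of joint each of key_white, key_blue, key_red below 0.0012 m and value of joint selector below 0.15 rad), for 0.05 s.
4. all keys are up and the selector is held by the fingers at its third click (value of joint each of key_white, key_blue, key_green, key_red below 0.0012 m and value of joint selector between 1.107 and 1.407 rad and contact force between the fingers and knob above 1.5 N), for 0.3 s.
At the end, for the whole second after the job is handed in: the fingers hold the selector's grip bar (contact force over 1.5 N) with the selector at its third click (1.257 rad, within 0.15 rad), standing still, all four keys up (all of step 4 and velocity of joint selector between -0.1 and 0.1 rad/s); the arm keeps its last pose, push and grip.
It fails at once if the selector is turned past the third click towards the fourth (beyond 1.5 rad) (value of joint selector above 1.5 rad).
It fails at once if the red stop key is pressed (value of joint key_red above 0.002 m).
It fails at once if a thing lying round the console is shifted by more than 30 mm (distance of any of spool, cutter, driver, tin, next_board, coil from where it was at the start of the episode above 0.03 m).
It also fails if it takes over 66 s, if anything falls off the work surface, if the arm or the gripper's body presses on something with over 40 N, if the wrist force passes 120 N, or if a joint passes its speed limit or range.

ROBOT

A 6-joint arm with a two-finger parallel gripper is mounted at the origin on a cart in front of the work surface, level with it; the furniture and walls round the work are solid. World frame = base frame: x ahead of the robot, y to its left, z up, the work surface at z = 0. Lengths are in m, angles in rad, forces in N, time in s.
With the tool pointing down it reaches from about 0.35 to 0.975 m from the base axis. Payload 4.9 kg.
Tool frame: the origin (TCP) lies on the centre line of the jaws, within the pads' length; the fingertips stand 14 mm ahead of it and the grasp point (between the pads) lies 5 mm behind it (robot.tip_reach is the z of the fingertips in the tool frame, in m); z points along the fingers, y is the line along which they close (so a half turn about z gives the same grasp; the last joint's range is limited). The gripper opens to 85 mm and grips with 20 to 120 N. Pads are 22 mm wide; open, the fingers measure 114 mm over their backs; the gripper's body (76 mm by 85 mm) begins 54 mm behind the grasp point. The pads swing forward as they close: fully open they stand 13 mm farther back than shut.
Start: joints at [-1.303, 0.053, 1.613, -0, 1.476, -0.119], TCP at [0.236, -0.579, 0.245] pointing down, gripper open.
Joint ranges: [-3.01, 3.01], [-1.01, 2.22], [0.06, 2.58], [-1.02, 4.17], [0.09, 2.62], [-3.14, 3.14]. Speed limits (rad/s): [2.57, 2.57, 3.14, 3.14, 3.14, 3.14].

INTERFACE

Orientations are given as a unit quaternion [x, y, z, w].
In Python, from bench import robot gives the robot as it stands.
- The arm moves only by the shell command python3 -m crank 'ROWS'. ROWS is JSON, a list of rows, each an object of numbers: "dx", "dy", "dz": the shift along the world's x, y, z scaled (see below); "ax", "ay", "az": the turn, a rotation vector about the world's x, y, z scaled (see below); "gripper": the gripper's target within -1 to 1 (shut at 1, half-way at 0, fully open at -1). In form: [{"dx": .., "dy": .., "dz": .., "ax": .., "ay": .., "az": .., "gripper": ..}, ...]. A call has 1 to 10 rows; each row is the pose to reach, as a shift and turn from the pose commanded when the call began; what a row does not reach only later rows make up. The controller multiplies each number of a shift by 0.3 m and each number of a turn by 1.5 rad. A row lasts 1/10 s, in which the tool goes at most 50 mm and 8.59 degrees, less where a joint would pass 70% of its speed; a pose out of reach is approached as far as the arm can. A call with a number of a shift or a turn outside -1 to 1 is refused whole. A call with a gripper value outside its range is refused whole. The fingers move at their own pace and stop on an object; the grip force is fixed at half the most. Time passes only in rows, so rows that repeat a pose let the fingers close. It gives the time, the measured TCP pose, the force, the opening and the grip force at its end, in the units of the state.
- robot.observe(): the state, without advancing time (a new reading comes with each control period).
- robot.snapshot(name): name is "side" or "top" or "wrist"; returns a dict with "pixels" (420x560x3 uint8, blue, green, red), "range_z" (420x560 float32, m along the optical axis (not along the pixel's ray), 0 where there is no reading), "mtx" (3x3 intrinsics, pixels), "rvec" (rotation vector, rad) and "tvec" (3), from world to camera coordinates, as OpenCV has them; the wrist camera has in their place "T_tool_cam" (4x4, takes a point from camera to tool coordinates, whose origin is the TCP and whose axes are the flange's). Camera axes: x right, y down, z forward; pixel columns grow to the right and rows downward; lengths in m; the calibration is good to about 2 mm. A picture is of the moment at which its call begins: read the wrist's pose just before it.
- robot.hand_in(): hands the job in; it is judged then, once.
Trained networks look in a picture, given as the dict that the camera call returned (one of the last four; its "shot" number tells which), for a name from the list of things; names that differ only in an ending like _2 or _b are one class to them, and where a whole thing is asked for, a point or a joint stands for the part that bears it (a point fixed in the world has none). Each returns a list of dicts, best first, with "score" (0 to 1); they miss things now and then, are a little off and sometimes report something else, mostly with a low value. They report only what shows in the picture. A call takes as long as a camera call.
- robot.cut_out(picture, target): "region" (420x560 bool, what is visible of it) and "point" ([column, row] in pixels, amid what is visible of it).
- robot.spot_point(picture, target): "point" ([column, row] in pixels: a listed point, or the origin of a listed thing).
The state is a dict: "time_s": time; "q": joint angles; "qd": joint speeds; "joint_torque": joint torques, N m; "tool_pos": TCP position; "eef_rot": TCP orientation; "wrist_force": force on the tool from outside, world axes, zero at the start; "wrist_torque": the same for the moment, N m; "opening": finger opening in m; "grasp_force": force on a finger pad.
Only numpy, scipy, OpenCV 4.12 (cv2) and the standard library are available. Lean on these libraries where they do the work, as an engineer would, in place of code of your own. Each camera call takes 0.05 s, during which the arm holds its last target. There are 200 camera calls.

## Working session

There is one attempt and no reset: what is moved stays moved. The work goes in short steps, Python scripts to look and compute and a shell command to move; the robot and the scene stay as the last step left them, time stands still between calls to the robot, and variables do not carry over. Pictures are saved under pics/ and viewed, at most 10 in all, crops included, and the job is handed in when it is done.

```bash
mkdir -p pics; cat > h.py <<'E'
import numpy as np,cv2
from bench import robot
from scipy.spatial.transform import Rotation as R
def snap(n):
    s=robot.observe(); p=robot.snapshot(n)
    T=np.eye(4)
    if n=="wrist":
        T[:3,:3]=R.from_quat(s["eef_rot"]).as_matrix();T[:3,3]=s["tool_pos"];T=T@np.array(p["T_tool_cam"])
    else:
        r=cv2.Rodrigues(np.array(p["rvec"],float))[0];T[:3,:3]=r.T;T[:3,3]=-r.T@np.array(p["tvec"]).ravel()
    return p,T
def w(p,T,uv,z=None):
    u,v=uv; K=np.array(p["mtx"])
    if z is None:
        a=p["range_z"][int(v)-2:int(v)+3,int(u)-2:int(u)+3];z=np.median(a[a>0])
    c=np.linalg.inv(K)@[u,v,1]*z
    return T[:3,:3]@c+T[:3,3]
def look(n,names,f=None):
    p,T=snap(n)
    if f: cv2.imwrite(f,p["pixels"])
    for k in names:
        l=robot.spot_point(p,k)
        for d in l[:1]: print(n,k,round(d["score"],2),np.round(d["point"],1),np.round(w(p,T,d["point"]),4))
    return p,T
E
python3 - <<'E'
from h import *
N=["key_white_top","key_blue_top","key_green_top","key_red_top","knob","console","spool","cutter","tin","driver"]
look("top",N,"pics/t.png");look("side",N[:6],"pics/s.png")
print(robot.observe())
E
```

```text
top key_white_top 0.63 [291.8 219.2] [0.5266 0.0593 0.0538]
top key_blue_top 0.66 [309.3 215.5] [0.5332 0.0175 0.0568]
top key_green_top 0.44 [280.7 219.4] [0.5268 0.0857 0.0557]
top key_red_top 0.44 [264.4 221.8] [0.5229 0.1246 0.0547]
top knob 0.8 [335.  195.7] [ 0.5728 -0.0437  0.0827]
top console 0.64 [301.2 197.2] [0.5775 0.0347 0.0616]
top spool 0.7 [230.1 169.2] [0.6604 0.2045 0.0387]
top cutter 0.83 [383.7 216.1] [ 0.5353 -0.1708 -0.0014]
top tin 0.55 [414.2 196.5] [ 0.578  -0.2464  0.0169]
top driver 0.81 [230.  233.2] [0.508  0.2118 0.001 ]
side key_white_top 0.42 [292.2 214.5] [0.5309 0.05   0.0558]
side key_blue_top 0.61 [294.6 219.8] [0.5348 0.0216 0.0562]
side key_green_top 0.55 [290.1 206.9] [0.5286 0.0928 0.0553]
side key_red_top 0.62 [288.3 203.3] [0.5254 0.1182 0.053 ]
side knob 0.57 [312.6 231.2] [ 0.5712 -0.0531  0.0665]
side console 0.83 [310.5 237.7] [ 0.5651 -0.064   0.0557]
{'time_s': 0.9, 'q': array([-1.30300454e+00,  5.26854130e-02,  1.61290258e+00,  1.61719882e-05,
        1.47600075e+00, -1.19040626e-01]), 'qd': array([-1.17285047e-04,  1.08001716e-03,  1.41692685e-03, -4.19779920e-04,
        4.53371031e-05,  2.10496593e-04]), 'joint_torque': array([-4.51011247e-04, -3.93683660e+01, -3.70470071e+01, -1.96713431e-04,
        5.10999180e-04,  1.85049697e-05]), 'tool_pos': array([ 0.23576114, -0.57880675,  0.24531108]), 'eef_rot': array([9.81353472e-01, 1.92211765e-01, 8.17269313e-06, 1.35125002e-06]), 'wrist_force': array([-0.06795862, -0.50479678,  0.05771324]), 'wrist_torque': array([ 0.01715052,  0.02320865, -0.00341365]), 'grasp_force': 0.0, 'opening': 0.08563199696823949}
```

View pics/t.png

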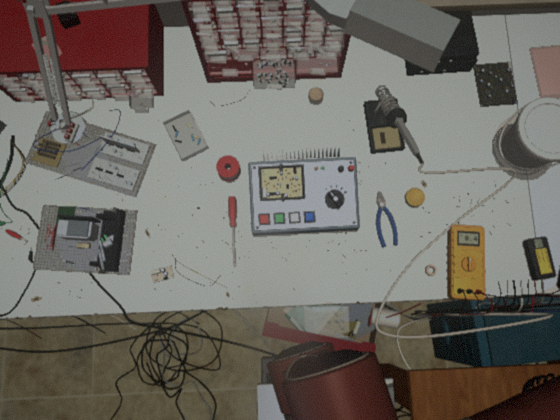

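The top view shows the console upright, with keys at about (264–309, 218) and the knob at (335, 198). The bystanders are clear of the approach.

```bash
python3 -m crank '[{"dx":0.1,"dy":0.16,"dz":0.1,"gripper":1},{"dx":0.2,"dy":0.32,"dz":0.2,"gripper":1},{"dx":0.3,"dy":0.48,"dz":0.2,"gripper":1},{"dx":0.4,"dy":0.64,"dz":0.2,"gripper":1},{"dx":0.45,"dy":0.8,"dz":0.2,"gripper":1},{"dx":0.5,"dy":0.95,"dz":0.2,"gripper":1},{"dx":0.5,"dy":0.95,"dz":0.2,"gripper":1}]'
python3 -m crank '[{"dx":0.1,"dy":0.16,"az":-0.1,"gripper":1},{"dx":0.2,"dy":0.32,"az":-0.2,"gripper":1},{"dx":0.25,"dy":0.48,"az":-0.2,"gripper":1},{"dx":0.3,"dy":0.64,"az":-0.2,"gripper":1},{"dx":0.35,"dy":0.8,"az":-0.2,"gripper":1},{"dx":0.35,"dy":0.95,"az":-0.2,"gripper":1},{"dx":0.35,"dy":0.95,"az":-0.2,"gripper":1},{"dx":0.35,"dy":0.95,"az":-0.2,"gripper":1}]'
python3 - <<'E'
from h import *
N=["key_white_top","key_blue_top","key_green_top","key_red_top","knob","console"]
p,T=look("wrist",N,"pics/w.png");print(p["T_tool_cam"])
print(R.from_quat(robot.observe()["eef_rot"]).as_matrix().round(3))
E
```

```text
[[ 2.93583306e-04 -9.63201032e-01 -2.68781855e-01  6.92101637e-02]
 [ 9.99999664e-01  7.71906440e-05  8.15654390e-04  9.90469954e-04]
 [-7.64891706e-04 -2.68782004e-01  9.63200732e-01 -1.28473408e-01]
 [ 0.00000000e+00  0.00000000e+00  0.00000000e+00  1.00000000e+00]]
[[ 0.926  0.377 -0.   ]
 [ 0.377 -0.926  0.   ]
 [ 0.    -0.    -1.   ]]invalid input
invalid input
```

View pics/w.png

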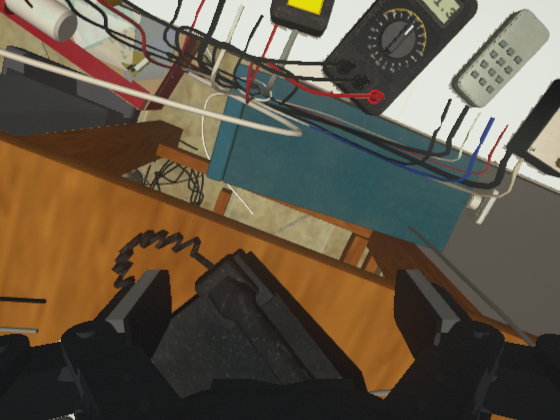

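The picture shows the arm still at its start, so the rows were refused. All keys are probably required in every row.

```bash
python3 -m crank '[{"dx":0.1,"dy":0.16,"dz":0.1,"ax":0,"ay":0,"az":0,"gripper":1},{"dx":0.2,"dy":0.32,"dz":0.2,"ax":0,"ay":0,"az":0,"gripper":1},{"dx":0.3,"dy":0.48,"dz":0.2,"ax":0,"ay":0,"az":0,"gripper":1},{"dx":0.4,"dy":0.64,"dz":0.2,"ax":0,"ay":0,"az":0,"gripper":1},{"dx":0.45,"dy":0.8,"dz":0.2,"ax":0,"ay":0,"az":0,"gripper":1},{"dx":0.5,"dy":0.95,"dz":0.2,"ax":0,"ay":0,"az":0,"gripper":1},{"dx":0.5,"dy":0.95,"dz":0.2,"ax":0,"ay":0,"az":0,"gripper":1}]'
```

```text
time_s: 1.95
tool_pos: [0.3865, -0.2913, 0.3057]
eef_rot: [0.981, 0.193, 0.0, 0.0]
wrist_force: [1.0, -0.3, 0.8]
opening: 0.0001
grasp_force: 0.0
```

```bash
python3 -m crank '[{"dx":0.1,"dy":0.16,"dz":0,"ax":0,"ay":0,"az":-0.1,"gripper":1},{"dx":0.2,"dy":0.32,"dz":0,"ax":0,"ay":0,"az":-0.2,"gripper":1},{"dx":0.3,"dy":0.48,"dz":0,"ax":0,"ay":0,"az":-0.2,"gripper":1},{"dx":0.4,"dy":0.64,"dz":0,"ax":0,"ay":0,"az":-0.2,"gripper":1},{"dx":0.48,"dy":0.8,"dz":0,"ax":0,"ay":0,"az":-0.2,"gripper":1},{"dx":0.48,"dy":1,"dz":0,"ax":0,"ay":0,"az":-0.2,"gripper":1},{"dx":0.48,"dy":1,"dz":0,"ax":0,"ay":0,"az":-0.2,"gripper":1},{"dx":0.48,"dy":1,"dz":0,"ax":0,"ay":0,"az":-0.2,"gripper":1},{"dx":0.48,"dy":1,"dz":0,"ax":0,"ay":0,"az":-0.2,"gripper":1}]'
python3 - <<'E'
from h import *
N=["key_white_top","key_blue_top","key_green_top","key_red_top","knob","console"]
p,T=look("wrist",N,"pics/w2.png")
print(R.from_quat(robot.observe()["eef_rot"]).as_matrix().round(3))
E
```

```text
time_s: 2.85
tool_pos: [0.5298, 0.0071, 0.3053]
eef_rot: [0.999, 0.045, -0.0, 0.0]
wrist_force: [-0.0, -0.3, -0.7]
opening: -0.0
grasp_force: 0.0
wrist key_white_top 0.71 [234.9 169.6] [0.5324 0.0546 0.0565]
wrist key_blue_top 0.79 [273.8 174.1] [0.5312 0.0149 0.056 ]
wrist key_green_top 0.88 [198.5 166.9] [0.5319 0.0914 0.0569]
wrist key_red_top 0.79 [163.3 162.8] [0.533  0.1268 0.0573]
wrist knob 0.84 [338.4 136.1] [ 0.5767 -0.0415  0.0833]
wrist console 0.59 [264.2 118.9] [0.5852 0.0285 0.0659]
[[ 0.996  0.085  0.   ]
 [ 0.085 -0.996 -0.   ]
 [ 0.     0.    -1.   ]]
```

View pics/w2.png

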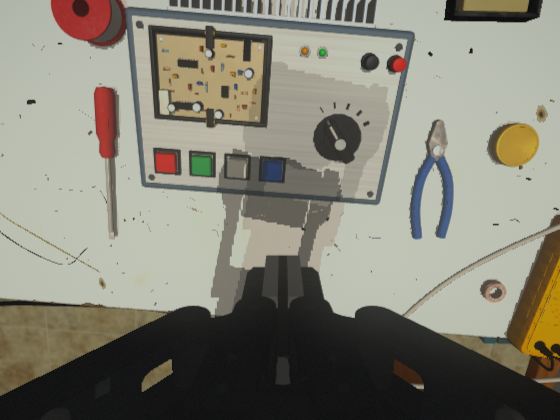

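```bash
python3 - <<'E'
from h import *
p,T=snap("wrist")
K=np.array(p["mtx"]);z=p["range_z"];v,u=np.mgrid[:420,:560]
P=np.stack([(u-K[0,2])/K[0,0]*z,(v-K[1,2])/K[1,1]*z,z],-1)@T[:3,:3].T+T[:3,3]
for k in ["red","green","white","blue"]:
    for d in robot.cut_out(p,"key_"+k)[:1]:
        m=d["region"]&(z>0); q=P[m]; print(k,d["score"].__round__(2),m.sum(),d["point"],q.mean(0).round(4),np.median(q,0).round(4))
d=robot.cut_out(p,"console")[0];m=d["region"]&(z>0)
c=m.astype(np.uint8);r=cv2.minAreaRect(np.argwhere(c)[:,::-1].astype(np.float32));print("rect",r)
# panel plane, robust: front-right area
s=(u>300)&(u<375)&(v>165)&(v<190)|(u>280)&(u<310)&(v>60)&(v<150)|(u>385)&(u<395)&(v>90)&(v<130)|(u>150)&(u<280)&(v>132)&(v<145)
q=P[s&(z>0)&(P[...,2]>.03)]
for i in range(5):
    A=np.c_[q[:,:2],np.ones(len(q))];co=np.linalg.lstsq(A,q[:,2],rcond=None)[0];e=abs(q[:,2]-A@co);q=q[e<max(.002,e.std()*1.5)]
n=np.r_[-co[:2],1];n/=np.linalg.norm(n);print("plane",co,"n",n,"tilt",np.degrees(np.arccos(n[2])),"yaw",np.arctan2(-n[1],-n[0]))
h=(P-[0,0,co[2]])@n
for lo in (.012,.018,.022):
    k=(h>lo)&(h<.035)&(np.hypot(u-338,v-137)<35);Q=P[k];cc=Q.mean(0);U,S,V=np.linalg.svd(Q-cc,full_matrices=False);e=(Q-cc)@V.T
    print("knob",lo,len(Q),cc.round(4),V[0].round(3),"ang",np.degrees(np.arctan2(V[0,1],V[0,0])).round(1),np.ptp(e,axis=0).round(4),h[k].max())
cv2.imwrite("pics/k.png",cv2.resize(p["pixels"][40:200,250:420],None,fx=4,fy=4,interpolation=2)[:600])
E
```

```text
red 0.81 420 [167.4, 160.4] [0.5334 0.1243 0.056 ] [0.5335 0.1241 0.0563]
green 0.7 374 [198.2, 163.3] [0.5341 0.089  0.0564] [0.5343 0.089  0.0565]
white 0.96 400 [238.2, 166.8] [0.5342 0.0531 0.0562] [0.5343 0.053  0.0563]
blue 0.58 380 [270.4, 169.1] [0.5348 0.0176 0.0564] [0.5349 0.0175 0.0565]
rect ((266.5, 102.0), (204.0, 289.0), 90.0)
plane [ 0.17658629  0.00226646 -0.04676946] n [-0.1738954  -0.00223192  0.9847616 ] tilt 10.015216866471842 yaw 0.012834130571339475
knob 0.012 603 [ 0.5714 -0.0427  0.0814] [-0.804 -0.591 -0.06 ] ang -143.7 [0.0427 0.02   0.0182] 0.03023369849323061
knob 0.018 581 [ 0.5708 -0.0429  0.0818] [-0.798 -0.593 -0.103] ang -143.4 [0.0421 0.0121 0.0117] 0.03023369849323061
knob 0.022 567 [ 0.5704 -0.0432  0.0819] [-0.794 -0.594 -0.126] ang -143.2 [0.0418 0.0121 0.0076] 0.03023369849323061
```

View pics/k.png

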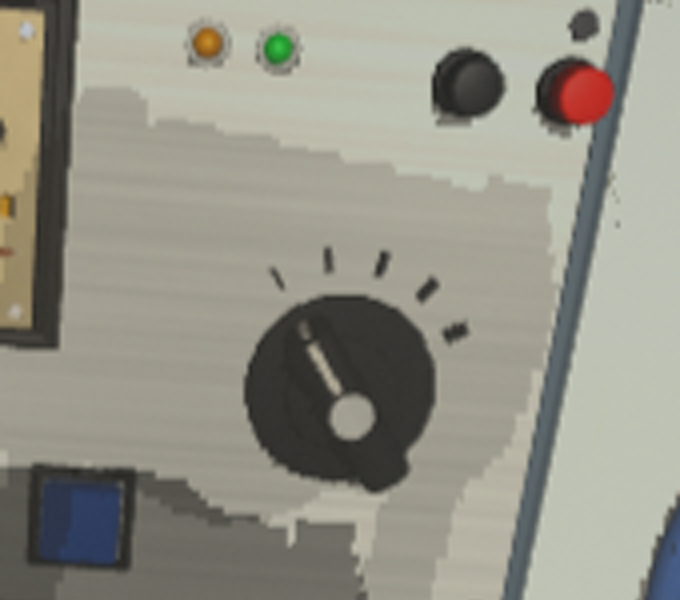

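The close crop shows the pointer at about (320, 360) in the crop, aimed up-left at the first mark. The bar lies along world yaw 36.5°. I'm going above white with the tool tilted square to the panel.

```bash
python3 -m crank '[{"dx":0,"dy":0.05,"dz":-0.15,"ax":0,"ay":-0.06,"az":0,"gripper":1},{"dx":-0.01,"dy":0.153,"dz":-0.3,"ax":0,"ay":-0.116,"az":0,"gripper":1},{"dx":-0.01,"dy":0.153,"dz":-0.45,"ax":0,"ay":-0.116,"az":0,"gripper":1},{"dx":-0.01,"dy":0.153,"dz":-0.58,"ax":0,"ay":-0.116,"az":0,"gripper":1},{"dx":-0.01,"dy":0.153,"dz":-0.686,"ax":0,"ay":-0.116,"az":0,"gripper":1},{"dx":-0.01,"dy":0.153,"dz":-0.686,"ax":0,"ay":-0.116,"az":0,"gripper":1},{"dx":-0.01,"dy":0.153,"dz":-0.686,"ax":0,"ay":-0.116,"az":0,"gripper":1}]'
python3 - <<'E'
from h import *
print(robot.tip_reach)
p,T=look("wrist",["key_white_top","key_blue_top","key_green_top"],"pics/w3.png")
o=robot.observe();M=R.from_quat(o["eef_rot"]).as_matrix();print(M.round(3),o["tool_pos"],o["wrist_force"],o["q"])
t=o["tool_pos"]+M[:,2]*robot.tip_reach;print("tip",t)
E
```

```text
time_s: 4.2
tool_pos: [0.5269, 0.0521, 0.0999]
eef_rot: [0.995, 0.043, 0.087, 0.004]
wrist_force: [0.2, 0.7, -0.1]
opening: -0.0002
grasp_force: 0.0
0.014
wrist key_white_top 0.81 [273.1 255. ] [0.5327 0.0558 0.0568]
wrist key_blue_top 0.54 [275.1 254.8] [0.5329 0.0548 0.0568]
wrist key_green_top 0.89 [204.  250.5] [0.5321 0.0897 0.0566]
[[ 0.98   0.085  0.178]
 [ 0.087 -0.996 -0.   ]
 [ 0.177  0.016 -0.984]] [0.52870877 0.05196349 0.1024759 ] [ 0.2062081   0.0195343  -0.85990185] [-0.04619155 -0.14886636  2.06395272  0.00922226  1.0478635   1.43397458]
tip [0.53119918 0.05196035 0.08869919]
```

View pics/w3.png

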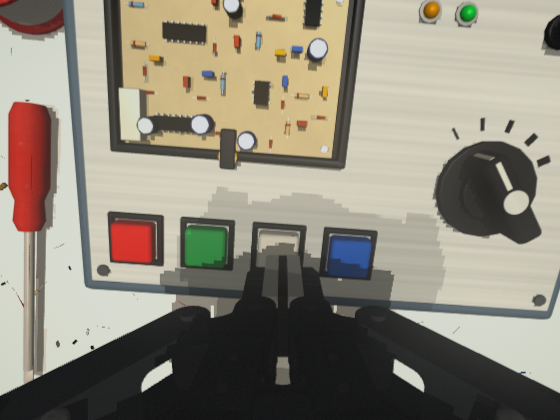

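```bash
python3 -m crank '[{"dx":0.009,"dy":0,"dz":-0.05,"ax":0,"ay":0,"az":0,"gripper":1},{"dx":0.0145,"dy":0,"dz":-0.082,"ax":0,"ay":0,"az":0,"gripper":1},{"dx":0.018,"dy":0,"dz":-0.102,"ax":0,"ay":0,"az":0,"gripper":1},{"dx":0.019,"dy":0,"dz":-0.108,"ax":0,"ay":0,"az":0,"gripper":1},{"dx":0.019,"dy":0,"dz":-0.108,"ax":0,"ay":0,"az":0,"gripper":1}]'
```

```text
time_s: 4.9
tool_pos: [0.5327, 0.052, 0.0676]
eef_rot: [0.995, 0.043, 0.087, 0.004]
wrist_force: [-2.6, -0.6, 3.9]
opening: 0.0
grasp_force: 2.2
```

```bash
python3 -m crank '[{"dx":0.0006,"dy":0,"dz":-0.0035,"ax":0,"ay":0,"az":0,"gripper":1},{"dx":0.0012,"dy":0,"dz":-0.007,"ax":0,"ay":0,"az":0,"gripper":1},{"dx":0.0012,"dy":0,"dz":-0.007,"ax":0,"ay":0,"az":0,"gripper":1}]'
```

```text
time_s: 5.2
tool_pos: [0.533, 0.0521, 0.0669]
eef_rot: [0.995, 0.043, 0.086, 0.004]
wrist_force: [-9.6, 0.6, 14.5]
opening: -0.0002
grasp_force: 7.8
```

```bash
python3 -m crank '[{"dx":-0.006,"dy":0,"dz":0.034,"ax":0,"ay":0,"az":0,"gripper":1},{"dx":-0.012,"dy":0,"dz":0.066,"ax":0,"ay":0,"az":0,"gripper":1},{"dx":-0.012,"dy":-0.06,"dz":0.066,"ax":0,"ay":0,"az":0,"gripper":1},{"dx":-0.012,"dy":-0.117,"dz":0.066,"ax":0,"ay":0,"az":0,"gripper":1},{"dx":-0.012,"dy":-0.117,"dz":0.066,"ax":0,"ay":0,"az":0,"gripper":1},{"dx":-0.006,"dy":-0.117,"dz":0.034,"ax":0,"ay":0,"az":0,"gripper":1},{"dx":-0.003,"dy":-0.117,"dz":0.016,"ax":0,"ay":0,"az":0,"gripper":1},{"dx":-0.001,"dy":-0.117,"dz":0.006,"ax":0,"ay":0,"az":0,"gripper":1},{"dx":0,"dy":-0.117,"dz":0,"ax":0,"ay":0,"az":0,"gripper":1},{"dx":0,"dy":-0.117,"dz":0,"ax":0,"ay":0,"az":0,"gripper":1}]'
```

```text
time_s: 6.2
tool_pos: [0.5324, 0.0174, 0.0666]
eef_rot: [0.995, 0.044, 0.085, 0.004]
wrist_force: [-13.6, -0.4, 18.7]
opening: -0.0001
grasp_force: 10.5
```

Blue bottomed (19 N). Next is green, 71.5 mm to the left; I'll lift and cross first.

```bash
python3 -m crank '[{"dx":0,"dy":0,"dz":0,"ax":0,"ay":0,"az":0,"gripper":1},{"dx":-0.006,"dy":0,"dz":0.034,"ax":0,"ay":0,"az":0,"gripper":1},{"dx":-0.012,"dy":0,"dz":0.066,"ax":0,"ay":0,"az":0,"gripper":1},{"dx":-0.012,"dy":0.12,"dz":0.066,"ax":0,"ay":0,"az":0,"gripper":1},{"dx":-0.012,"dy":0.238,"dz":0.066,"ax":0,"ay":0,"az":0,"gripper":1},{"dx":-0.012,"dy":0.238,"dz":0.066,"ax":0,"ay":0,"az":0,"gripper":1},{"dx":-0.012,"dy":0.238,"dz":0.066,"ax":0,"ay":0,"az":0,"gripper":1}]'
python3 -m crank '[{"dx":0.006,"dy":0,"dz":-0.034,"ax":0,"ay":0,"az":0,"gripper":1},{"dx":0.009,"dy":0,"dz":-0.05,"ax":0,"ay":0,"az":0,"gripper":1},{"dx":0.011,"dy":0,"dz":-0.06,"ax":0,"ay":0,"az":0,"gripper":1},{"dx":0.012,"dy":0,"dz":-0.066,"ax":0,"ay":0,"az":0,"gripper":1},{"dx":0.012,"dy":0,"dz":-0.066,"ax":0,"ay":0,"az":0,"gripper":1}]'
```

```text
time_s: 6.9
tool_pos: [0.5289, 0.0891, 0.0846]
eef_rot: [0.995, 0.044, 0.087, 0.004]
wrist_force: [0.8, -0.9, -0.5]
opening: 0.0001
grasp_force: 0.0
time_s: 7.4
tool_pos: [0.5323, 0.0877, 0.0667]
eef_rot: [0.995, 0.043, 0.085, 0.004]
wrist_force: [-14.2, -1.6, 19.8]
opening: -0.0002
grasp_force: 11.0
```

```bash
python3 -m crank '[{"dx":-0.012,"dy":0,"dz":0.066,"ax":0,"ay":0,"az":0,"gripper":1},{"dx":-0.012,"dy":0,"dz":0.2,"ax":-0.016,"ay":0,"az":0.09,"gripper":1},{"dx":0.03,"dy":-0.12,"dz":0.25,"ax":-0.032,"ay":0,"az":0.18,"gripper":0},{"dx":0.06,"dy":-0.24,"dz":0.25,"ax":-0.048,"ay":0,"az":0.27,"gripper":0},{"dx":0.102,"dy":-0.36,"dz":0.22,"ax":-0.064,"ay":0,"az":0.362,"gripper":0},{"dx":0.102,"dy":-0.437,"dz":0.198,"ax":-0.064,"ay":0,"az":0.362,"gripper":0},{"dx":0.102,"dy":-0.437,"dz":0.198,"ax":-0.064,"ay":0,"az":0.362,"gripper":0},{"dx":0.102,"dy":-0.437,"dz":0.198,"ax":-0.064,"ay":0,"az":0.362,"gripper":0},{"dx":0.102,"dy":-0.437,"dz":0.198,"ax":-0.064,"ay":0,"az":0.362,"gripper":0}]'
cat > k.py <<'E'
from h import *
def knob(f=None):
    p,T=snap("wrist")
    if f: cv2.imwrite(f,p["pixels"])
    K=np.array(p["mtx"]);z=p["range_z"];v,u=np.mgrid[:420,:560]
    P=np.stack([(u-K[0,2])/K[0,0]*z,(v-K[1,2])/K[1,1]*z,z],-1)@T[:3,:3].T+T[:3,3]
    n=np.array([-.1739,-.0022,.9848]);h=(P-[0,0,-.0468])@n
    k=(h>.024)&(h<.033)&(np.hypot(P[...,0]-.571,P[...,1]+.043)<.03)&(z>0)
    Q=P[k].astype(np.float32);r=cv2.minAreaRect(Q[:,:2]);cc=Q.mean(0);V=np.linalg.svd(Q-cc,full_matrices=False)[2]
    o=robot.observe();M=R.from_quat(o["eef_rot"]).as_matrix()
    print("knob",len(Q),cc.round(4),np.degrees(np.arctan2(V[0,1],V[0,0])).round(1),"rect",np.round(r[0],4),np.round(r[1],4),r[2],np.median(h[k]))
    print("tool yaw",np.degrees(np.arctan2(M[1,0],M[0,0])).round(1),"z",M[:,2].round(3),"pos",o["tool_pos"].round(4),o["opening"],"tau",o["wrist_torque"].round(2))
    print("top centre in tool",(M.T@(np.r_[cc]-o["tool_pos"])).round(4))
E
python3 -c "
from k import *
knob('pics/w4.png')"
```

```text
time_s: 8.3
tool_pos: [0.5633, -0.0422, 0.1243]
eef_rot: [0.946, 0.313, 0.082, 0.027]
wrist_force: [1.2, -0.5, 0.7]
opening: 0.0427
grasp_force: 0.0Traceback (most recent call last):
  File "<string>", line 3, in <module>
    knob('pics/w4.png')
    ~~~~^^^^^^^^^^^^^^^
  File "k.py", line 9, in knob
    Q=P[k].astype(np.float32);r=cv2.minAreaRect(Q[:,:2]);cc=Q.mean(0);V=np.linalg.svd(Q-cc,full_matrices=False)[2]
                                ~~~~~~~~~~~~~~~^^^^^^^^^
cv2.error: OpenCV(4.12.0) /io/opencv/modules/imgproc/src/convhull.cpp:143: error: (-215:Assertion failed) total >= 0 && (depth == CV_32F || depth == CV_32S) in function 'convexHull'
```

View pics/w4.png

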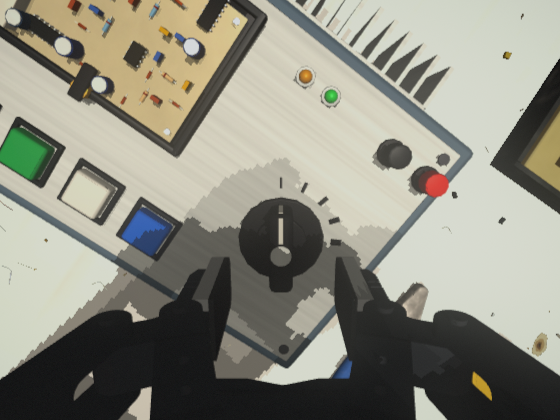

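The bar stands upright in the picture at column 281, centred between the fingers (about 222 and 345). I'll fix the array type and get the numbers.

```bash
sed -i 's/cv2.minAreaRect(Q\[:,:2\])/cv2.minAreaRect(np.ascontiguousarray(Q[:,:2]))/' k.py; python3 -c "
from k import *
knob()"
```

```text
knob 1855 [ 0.5706 -0.0429  0.0819] -143.0 rect [ 0.5701 -0.0436] [0.0412 0.0119] 36.5135383605957 0.027741644820223156
tool yaw 37.1 z [ 0.174 -0.    -0.985] pos [ 0.5635 -0.0419  0.1246] 0.04280895042395613 tau [-0.03  0.07  0.  ]
top centre in tool [-0.001   0.0005  0.0433]
```

```bash
python3 -m crank '[{"dx":0.01,"dy":-0.002,"dz":-0.07,"ax":0,"ay":0,"az":0,"gripper":0},{"dx":0.018,"dy":-0.002,"dz":-0.12,"ax":0,"ay":0,"az":0,"gripper":0},{"dx":0.025,"dy":-0.002,"dz":-0.158,"ax":0,"ay":0,"az":0,"gripper":0},{"dx":0.025,"dy":-0.002,"dz":-0.158,"ax":0,"ay":0,"az":0,"gripper":0}]'
python3 -m crank '[{"dx":0,"dy":0,"dz":0,"ax":0,"ay":0,"az":0,"gripper":1},{"dx":0,"dy":0,"dz":0,"ax":0,"ay":0,"az":0,"gripper":1},{"dx":0,"dy":0,"dz":0,"ax":0,"ay":0,"az":0,"gripper":1},{"dx":0,"dy":0,"dz":0,"ax":0,"ay":0,"az":0,"gripper":1},{"dx":0,"dy":0,"dz":0,"ax":0,"ay":0,"az":0,"gripper":1},{"dx":0,"dy":0,"dz":0,"ax":0,"ay":0,"az":0,"gripper":1}]'
python3 -c "
from k import *
knob()"
```

```text
time_s: 8.8
tool_pos: [0.5694, -0.0425, 0.0744]
eef_rot: [0.946, 0.313, 0.081, 0.026]
wrist_force: [-0.3, -0.8, -0.3]
opening: 0.0428
grasp_force: 0.0
time_s: 9.4
tool_pos: [0.5704, -0.0419, 0.0778]
eef_rot: [0.946, 0.313, 0.082, 0.026]
wrist_force: [-4.8, 5.2, 4.0]
opening: 0.0107
grasp_force: 59.9
knob 3835 [ 0.5724 -0.0415  0.0826] -142.9 rect [ 0.57   -0.0417] [0.0362 0.0369] 88.1021499633789 0.027884763210017687
tool yaw 37.0 z [ 0.172  0.002 -0.985] pos [ 0.5704 -0.0419  0.0778] 0.010466899799466592 tau [0.86 0.74 0.16]
top centre in tool [ 0.0025  0.0014 -0.0043]
```

```bash
cat > t.py <<'E'
from h import *
n=np.array([-.1739,-.0022,.9848])
o=robot.observe();M=R.from_quat(o["eef_rot"]).as_matrix()
x=M[:,0];e1=np.array([.9848,0,.1739]);e2=np.cross(n,e1)
a=np.arctan2(x@e2,x@e1);print("about n deg",np.degrees(a).round(2),"turned from 37.0:",(np.radians(36.6)-a).round(3),"tau_n",(o["wrist_torque"]@n).round(3),"F",o["wrist_force"].round(1),o["opening"].round(4),o["grasp_force"],o["tool_pos"].round(4),o["time_s"])
E
python3 t.py
python3 -m crank '[{"dx":0,"dy":0,"dz":0,"ax":0.008,"ay":0,"az":-0.046,"gripper":1},{"dx":0,"dy":0,"dz":0,"ax":0.016,"ay":0,"az":-0.092,"gripper":1},{"dx":0,"dy":0,"dz":0,"ax":0.024,"ay":0,"az":-0.138,"gripper":1},{"dx":0,"dy":0,"dz":0,"ax":0.032,"ay":0,"az":-0.184,"gripper":1},{"dx":0,"dy":0,"dz":0,"ax":0.04,"ay":0,"az":-0.23,"gripper":1},{"dx":0,"dy":0,"dz":0,"ax":0.0486,"ay":0,"az":-0.275,"gripper":1},{"dx":0,"dy":0,"dz":0,"ax":0.0486,"ay":0,"az":-0.275,"gripper":1}]'
python3 t.py
```

```text
time_s: 10.15
tool_pos: [0.5707, -0.0428, 0.0779]
eef_rot: [0.99, 0.109, 0.086, 0.009]
wrist_force: [-5.7, 2.7, 4.9]
opening: 0.0104
grasp_force: 60.0Traceback (most recent call last):
  File "t.py", line 5, in <module>
    a=np.arctan2(x@e2,x@e1);print("about n deg",np.degrees(a).round(2),"turned from 37.0:",(np.radians(36.6)-a).round(3),"tau_n",(o["wrist_torque"]@n).round(3),"F",o["wrist_force"].round(1),o["opening"].round(4),o["grasp_force"],o["tool_pos"].round(4),o["time_s"])
                                                                                                                                                                                              ^^^^^^^^^^^^^^^^^^
AttributeError: 'float' object has no attribute 'round'
Traceback (most recent call last):
  File "t.py", line 5, in <module>
    a=np.arctan2(x@e2,x@e1);print("about n deg",np.degrees(a).round(2),"turned from 37.0:",(np.radians(36.6)-a).round(3),"tau_n",(o["wrist_torque"]@n).round(3),"F",o["wrist_force"].round(1),o["opening"].round(4),o["grasp_force"],o["tool_pos"].round(4),o["time_s"])
                                                                                                                                                                                              ^^^^^^^^^^^^^^^^^^
AttributeError: 'float' object has no attribute 'round'
```

```bash
sed -i 's/o\["opening"\].round(4)/o["opening"]/' t.py; python3 t.py
python3 -m crank '[{"dx":0,"dy":0,"dz":0,"ax":0.006,"ay":0,"az":-0.033,"gripper":1},{"dx":0,"dy":0,"dz":0,"ax":0.006,"ay":0,"az":-0.033,"gripper":1}]' >/dev/null
python3 t.py
python3 -m crank '[{"dx":0,"dy":0,"dz":0,"ax":0.016,"ay":0,"az":-0.092,"gripper":1},{"dx":0,"dy":0,"dz":0,"ax":0.032,"ay":0,"az":-0.184,"gripper":1},{"dx":0,"dy":0,"dz":0,"ax":0.032,"ay":0,"az":-0.184,"gripper":1}]' >/dev/null
python3 t.py
python3 -m crank '[{"dx":0,"dy":0,"dz":0,"ax":0.0105,"ay":0,"az":-0.058,"gripper":1},{"dx":0,"dy":0,"dz":0,"ax":0.0105,"ay":0,"az":-0.058,"gripper":1}]'>/dev/null
python3 t.py
```

```text
about n deg 12.59 turned from 37.0: 0.419 tau_n 0.087 F [-5.7  2.7  4.9] 0.01043756765385789 60.00884234905243 [ 0.5707 -0.0428  0.0779] 10.15
about n deg 9.76 turned from 37.0: 0.468 tau_n 0.213 F [-4.4  3.8  4.9] 0.011133826680056785 60.01836597919464 [ 0.5707 -0.0428  0.0778] 10.35
about n deg -6.28 turned from 37.0: 0.748 tau_n 0.117 F [-4.9  1.3  4.1] 0.010700100264916272 60.09564757347107 [ 0.5708 -0.0434  0.0779] 10.65
about n deg -11.27 turned from 37.0: 0.835 tau_n 0.07 F [-5.5  0.4  5.6] 0.01055987268570763 60.149195194244385 [ 0.5708 -0.0436  0.0779] 10.85
```

Torque drops just before each notch and jumps just after it (0.07 → 0.21), so the first click showed up as it should. I'm continuing through the second.

```bash

python3 -m crank '[{"dx":0,"dy":0,"dz":0,"ax":0.006,"ay":0,"az":-0.033,"gripper":1},{"dx":0,"dy":0,"dz":0,"ax":0.006,"ay":0,"az":-0.033,"gripper":1}]' >/dev/null
python3 t.py
python3 -m crank '[{"dx":0,"dy":0,"dz":0,"ax":0.015,"ay":0,"az":-0.085,"gripper":1},{"dx":0,"dy":0,"dz":0,"ax":0.029,"ay":0,"az":-0.164,"gripper":1},{"dx":0,"dy":0,"dz":0,"ax":0.029,"ay":0,"az":-0.164,"gripper":1}]' >/dev/null
python3 t.py
python3 -m crank '[{"dx":0,"dy":0,"dz":0,"ax":0.006,"ay":0,"az":-0.033,"gripper":1},{"dx":0,"dy":0,"dz":0,"ax":0.006,"ay":0,"az":-0.033,"gripper":1}]'>/dev/null
python3 t.py
python3 -m crank '[{"dx":0,"dy":0,"dz":0,"ax":0.005,"ay":0,"az":-0.026,"gripper":1},{"dx":0,"dy":0,"dz":0,"ax":0.005,"ay":0,"az":-0.026,"gripper":1}]'>/dev/null
python3 t.py
```

```text
about n deg -14.09 turned from 37.0: 0.885 tau_n 0.194 F [-5.2 -0.5  5. ] 0.010670446704367039 60.16070008277893 [ 0.5707 -0.0437  0.0778] 11.05
about n deg -28.48 turned from 37.0: 1.136 tau_n 0.113 F [-6.3 -0.7  6.2] 0.010717343212446502 60.27039349079132 [ 0.5705 -0.0442  0.0778] 11.35
about n deg -31.29 turned from 37.0: 1.185 tau_n 0.178 F [-6.5 -2.   5.2] 0.010489966121123632 60.27812361717224 [ 0.5705 -0.0442  0.0778] 11.55
about n deg -33.56 turned from 37.0: 1.224 tau_n 0.108 F [-6.2 -2.6  5.3] 0.010435431444406597 60.303141474723816 [ 0.5704 -0.0443  0.0778] 11.75
```

```bash

python3 -m crank '[{"dx":0,"dy":0,"dz":0,"ax":0.0035,"ay":0,"az":-0.02,"gripper":1},{"dx":0,"dy":0,"dz":0,"ax":0.0035,"ay":0,"az":-0.02,"gripper":1}]' >/dev/null
python3 t.py
python3 -m crank '[{"dx":0,"dy":0,"dz":0,"ax":0.0035,"ay":0,"az":-0.02,"gripper":1},{"dx":0,"dy":0,"dz":0,"ax":0.0035,"ay":0,"az":-0.02,"gripper":1}]' >/dev/null
python3 t.py
python3 -m crank '[{"dx":0,"dy":0,"dz":0,"ax":0,"ay":0,"az":0,"gripper":1},{"dx":0,"dy":0,"dz":0,"ax":0,"ay":0,"az":0,"gripper":1},{"dx":0,"dy":0,"dz":0,"ax":0,"ay":0,"az":0,"gripper":1}]' >/dev/null
python3 t.py; python3 -c "
from k import *
p,T=snap('wrist');cv2.imwrite('pics/w5.png',p['pixels'])"
```

```text
about n deg -35.29 turned from 37.0: 1.255 tau_n 0.154 F [-7.  -2.3  6. ] 0.01085449584503194 60.29790222644806 [ 0.5704 -0.0444  0.0778] 11.95
about n deg -37.01 turned from 37.0: 1.285 tau_n 0.247 F [-7.3 -3.5  6.1] 0.010481306801950982 60.359147787094116 [ 0.5704 -0.0444  0.0777] 12.15
about n deg -36.98 turned from 37.0: 1.284 tau_n 0.282 F [-7.6 -3.5  6.5] 0.010840188562939853 60.36396682262421 [ 0.5704 -0.0444  0.0778] 12.45
```

View pics/w5.png

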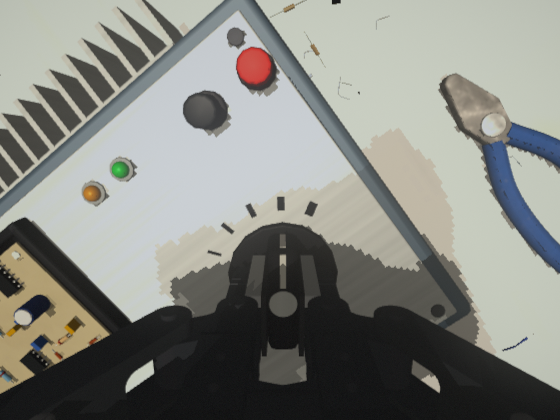

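The pointer (column 283) lines up with the fourth mark at (281, 203), which is the third click after off. The torque jump from 0.11 to 0.28 N m agrees, and the grip is holding.

```bash
python3 -c "
from bench import robot
print(robot.hand_in())"
```

```text
the job is handed in; nothing more can be done
None
```

I pressed the white, blue and green keys in that order (14–20 N, each fully down and let up again). I then turned the knob to the third click, where the gripper still holds it at 60 N, and handed the job in at about 12.5 s; no verdict was returned.

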